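# Roll the bottle up the loading ramp into the roller cradle

## Robot

A 7-joint arm with a two-finger parallel gripper is mounted at the origin on a cart in front of the work surface, level with it; the furniture and walls round the work are solid. World frame = base frame: x ahead of the robot, y to its left, z up, the work surface at z = 0. Lengths are in mm, angles in rad, forces in N, time in s.
With the tool pointing down it reaches from about 425 to 925 mm from the base axis. Payload 6.8 kg.
Tool frame: the origin (TCP) lies on the centre line of the jaws, within the pads' length; the fingertips stand 14 mm ahead of it and the grasp point (between the pads) lies 5 mm behind it; z points along the fingers, y is the direction in which the jaws open and shut (so a half turn about z gives the same grasp; the last joint's range is limited). The gripper opens to 88 mm and grips with 3 to 60 N. Pads are 20 mm wide; open, the fingers measure 115 mm over their backs; the gripper's body (75 mm by 178 mm) begins 61 mm behind the grasp point.
Start: joints at [-1.425, 0.477, 0.022, 1.555, -0.011, 1.109, -0.083], TCP at [169.477, 653.395, 236.664] pointing down, gripper open.
Joint ranges: [-2.96, 2.96], [-0.34, 2.1], [-1.41, 1.46], [0.24, 2.44], [-1.37, 4.51], [0.17, 1.92], [-2.96, 2.96]. Speed limits (rad/s): [2.39, 2.39, 3.14, 3.14, 3.14, 3.14, 3.14].

## Interface

Orientations are given as a 3x3 rotation matrix whose columns are the frame's x, y, z axes.
In Python, from bench import robot gives the robot as it stands. The module is installed in compiled form; this text tells all that it offers.
- The arm moves only by the shell command python3 -m jog 'ROWS'. ROWS is JSON, a list that holds one entry, the list of rows, each a list of 7 numbers: the turn, a rotation vector about the tool's x, y, z in rad, then the shift along the tool's x, y, z in m, then the closure, from 0 (fully open) to 1 (shut). A call has 1 to 12 rows; each row is the pose to reach, as a shift and turn from the pose commanded when the call began, along the tool's axes at that moment; what a row does not reach only later rows make up. A row lasts 1/12 s, in which the tool goes at most 41.7 mm and 7.16 degrees, less where a joint would pass 70% of its speed; a pose out of reach is approached as far as the arm can. A call with a gripper value outside its range is refused whole. The fingers move at their own pace and stop on an object; the grip force is fixed at half the most. Time passes only in rows, so rows that repeat a pose let the fingers close. It gives the time, the measured TCP pose, the force and the opening at its end, in the units of the state.
- robot.sense(): the state, without advancing time (a new reading comes with each control period).
- robot.get_image(name): name is "side" or "top" or "wrist"; returns a dict with "image" (480x640x3 uint8, red, green, blue), "camera_matrix" (3x3 intrinsics, pixels), "cam_to_world" (4x4, takes a point from camera to world coordinates); the wrist camera has in their place "hand_eye" (4x4, takes a point from camera to tool coordinates, whose origin is the TCP and whose axes are the flange's). Camera axes: x right, y up, looking along -z (the intrinsics and any distortion apply to the point x, -y, -z); pixel columns grow to the right and rows downward; lengths in mm; the calibration is good to about 2 mm. A picture is of the moment at which its call begins: read the wrist's pose just before it. There is no depth.
- robot.close_job(): hands the job in, once; it reports no verdict.
The state is a dict: "time_s": time; "joints": joint angles; "qvel": joint speeds; "joint_efforts": joint torques, N m; "eef_pos": TCP position; "ee_rot": TCP orientation; "force": force on the tool from outside, world axes, zero at the start; "ft_torque": the same for the moment, N m; "opening": finger opening in mm.
Only numpy, scipy, OpenCV 4.12 (cv2) and the standard library are available. Lean on these libraries where they do the work, as an engineer would, in place of code of your own. Each camera call takes 0.05 s, during which the arm holds its last target.

## Task

The white roller bottle is lying at the foot of the loading ramp. Without gripping or lifting it, push it with the fingers slowly and steadily up the ramp and over the front roller until it has dropped into the cradle between the two black rollers, up at the stop plate. Do not let it roll back down or shoot ahead on the way, be gentle with it, leave the things standing around where they are, and finish with the hand clear.

Things in the scene. Friction and masses are not known exactly. Their poses are not given: they have to be found in the camera images.
- roller_bottle: Roller bottle: opaque white plastic cylinder, 60 mm in diameter, 106 mm long, with a grey cap (48 mm across, 7 mm thick) on each end, 0.25 to 0.5 kg, smooth and slippery (friction about 0.3). It starts crosswise at the ramp's foot. Pushed at centre height it moves easily; pressed from above it jams. Its origin is its centre; y is the cylinder's axis (the frame turns about y as it rolls).
- loader: Bench bottle roller with loading ramp: one fixed unit, 262 mm long (x), 156 wide (y), placed and turned differently each time. Origin: centre of its underside on the worktop; x points level up the ramp, y along the rollers. The lane is 132 mm wide; its side cheeks rise 11 mm above the ramp face, the roller end plates no higher than the roller tops. The bottle rolls back if let go on the ramp.
- deck: The ramp's bare metal upper face, 170 x 132 mm, straight: origin at its middle, 33 mm above the worktop and 31 mm before the loader's origin; x up the slope (9.1 degrees, 0.16 rise per length), z square out of the face. The bottle's centre is 30 mm along z on the ramp, with x from -60 mm at the foot to 92 mm at the crest.
- lip (a point): Centre of the front lip at the ramp's foot: a steel bar 12 mm thick across the lane, its top 31 mm above the worktop; the ramp face begins just behind it, 20 mm above the worktop. The bottle's centre starts 21 mm uphill of this point, 54 mm above the worktop.
- crest (a point): Top line, middle of the front roller, 48 mm above the worktop. Two black rubber rollers of 16 mm diameter, which do not turn, lie across the lane 32 mm apart with equal tops; the front one continues the ramp. The bottle's centre passes 30 mm above this point, then falls forward 3.5 mm into the cradle by itself.
- stop (a point): Middle of the face of the upright stop plate behind the rollers, at the height of the seated bottle's centre; the plate's top is 87 mm above the worktop.
- seat (a point): Where the bottle's centre lies when it rests in the cradle between the two rollers, with about 1.5 mm to the stop plate (75 mm above the worktop).
- tip_box: Bystander: closed grey pipette-tip box, 89 x 120 mm, 65 mm high, standing to the left of the rollers. Origin: centre of its underside.
- label_tape: Bystander: roll of tape 77 mm across, 19 mm high, lying to the left of the ramp. Origin: centre of its underside.
- marker: Bystander: marker pen, 128 mm long, 16 mm thick, lying along the right side of the ramp. Origin: centre of its underside.
- cap: Bystander: loose dark screw cap 35 mm across, 12 mm high, lying to the right of the ramp's foot. Origin: centre of its underside.
- bottle_amber: Bystander: amber glass bottle 72 mm across, 172 mm high, standing behind the stop plate, to the left. Origin: centre of its underside.
- timer: Bystander: small white digital timer, 24 x 70 mm, 66 mm high, standing behind the stop plate, to the right. Origin: centre of its underside.
Mind the look-alikes: they are no part of the job. What is shaped like the roller_bottle but purple is not meant.

How it is judged:
By the outcome, as a careful person would: the job done as asked, in the order asked, and still so for the second after the job is handed in, with the robot touching nothing.
It also fails if it takes over 32 s, if anything falls off the work surface, if the arm or the gripper's body presses on something with over 40 N, if the wrist force passes 120 N, or if a joint passes its speed limit or range.

## Working session

There is one attempt and no reset: what is moved stays moved. The work goes in short steps, Python scripts to look and compute and a shell command to move; the robot and the scene stay as the last step left them, time stands still between calls to the robot, and variables do not carry over. Pictures are saved under pics/ and viewed, and the job is handed in when it is done.

```bash
mkdir -p pics
python3 - <<'E'
from bench import robot
import cv2,numpy as np
s=robot.sense()
print(s)
for n in ["side","top","wrist"]:
    d=robot.get_image(n)
    cv2.imwrite(f"pics/{n}0.png",d["image"][:,:,::-1])
    print(n,{k:(np.round(v,4).tolist() if hasattr(v,'shape') else v) for k,v in d.items() if k!="image"})
E
```

```text
{'time_s': 0.0, 'joints': array([-1.42509584,  0.47775933,  0.02235191,  1.55643245, -0.01148193,
        1.10932412, -0.08308149]), 'qvel': array([ 8.30795708e-04, -9.98462674e-05, -1.15963021e-04, -1.36360717e-05,
        1.19624990e-03,  1.81388929e-05, -8.53351390e-04]), 'joint_efforts': array([ 7.11586035e-04, -5.82846844e+01,  1.53511226e+00, -2.72604668e+01,
       -5.42654609e-02,  1.69675075e-02,  1.42252261e-04]), 'eef_pos': array([169.3625374 , 652.81041549, 235.71732487]), 'ee_rot': array([[-9.67974622e-01,  2.51047887e-01, -3.00075001e-04],
       [ 2.51048019e-01,  9.67973016e-01, -1.76961842e-03],
       [-1.53794462e-04, -1.78827896e-03, -9.99998389e-01]]), 'force': array([ 0.64086521,  0.13796262, -0.57955984]), 'ft_torque': array([ 0.05923822,  0.01602326, -0.00466005]), 'opening': 88.08622709102724}
side {'camera_matrix': [[490.3508, 0.0, 319.1142], [0.0, 490.3508, 233.2531], [0.0, 0.0, 1.0]], 'cam_to_world': [[0.9575, 0.1528, -0.2447, 294.6184], [-0.2883, 0.5367, -0.793, -379.1431], [0.0102, 0.8298, 0.558, 573.0721], [0.0, 0.0, 0.0, 1.0]]}
top {'camera_matrix': [[489.0781, 0.0, 320.1453], [0.0, 489.0781, 242.9625], [0.0, 0.0, 1.0]], 'cam_to_world': [[-0.028, 0.9989, -0.0379, 478.7574], [-0.999, -0.0266, 0.0363, 377.6369], [0.0353, 0.0388, 0.9986, 937.6749], [0.0, 0.0, 0.0, 1.0]]}
wrist {'camera_matrix': [[405.8282, 0.0, 320.7715], [0.0, 405.8282, 235.9252], [0.0, 0.0, 1.0]], 'hand_eye': [[-0.0001, 0.9678, 0.2519, 67.8455], [1.0, 0.0003, -0.0008, 0.7503], [-0.0008, 0.2519, -0.9678, -148.162], [0.0, 0.0, 0.0, 1.0]]}
```

View pics/side0.png

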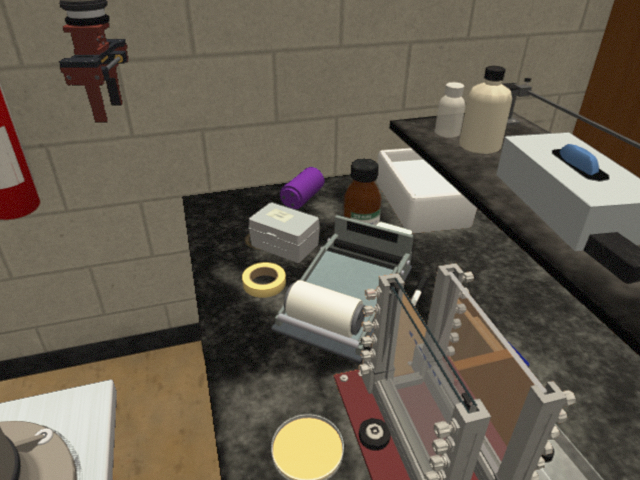

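View pics/top0.png

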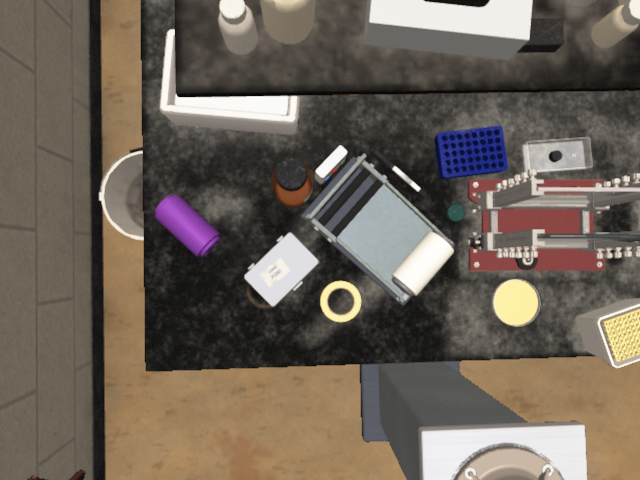

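View pics/wrist0.png

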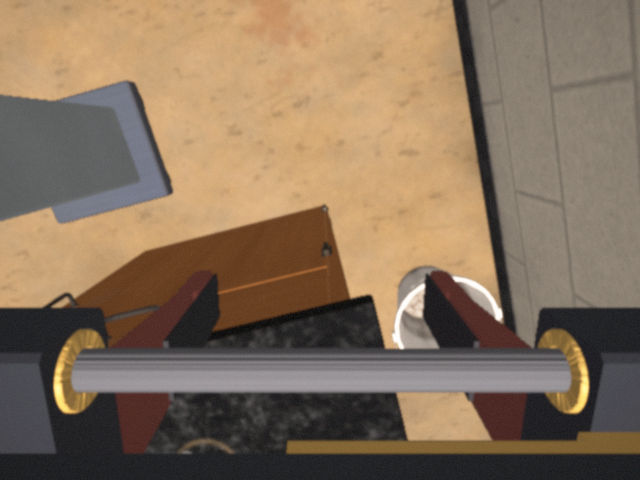

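```bash
cat > h.py <<'E'
import cv2,numpy as np
from bench import robot
def cam(n):
    d=robot.get_image(n); return d
def ray(K,T,uv):
    uv=np.asarray(uv,float); p=np.array([(uv[0]-K[0,2])/K[0,0],-(uv[1]-K[1,2])/K[1,1],-1.0])
    return T[:3,3],T[:3,:3]@p
def atz(K,T,uv,z):
    o,d=ray(K,T,uv); t=(z-o[2])/d[2]; return o+t*d
def proj(K,T,P):
    P=np.atleast_2d(P); c=(P-T[:3,3])@T[:3,:3]
    return np.c_[K[0,2]+K[0,0]*c[:,0]/-c[:,2],K[1,2]+K[1,1]*c[:,1]/c[:,2]]
E
python3 - <<'E'
import cv2
a=cv2.imread('pics/top0.png'); b=cv2.imread('pics/side0.png')
cv2.imwrite('pics/topc.png',cv2.resize(a[140:310,290:480],None,fx=3.5*1.2*.8,fy=3.5*1.2*.8,interpolation=cv2.INTER_CUBIC))
cv2.imwrite('pics/sidec.png',cv2.resize(b[200:370,260:440],None,fx=3.4,fy=3.4,interpolation=cv2.INTER_CUBIC))
E
```

```text
(no output)
```

View pics/topc.png

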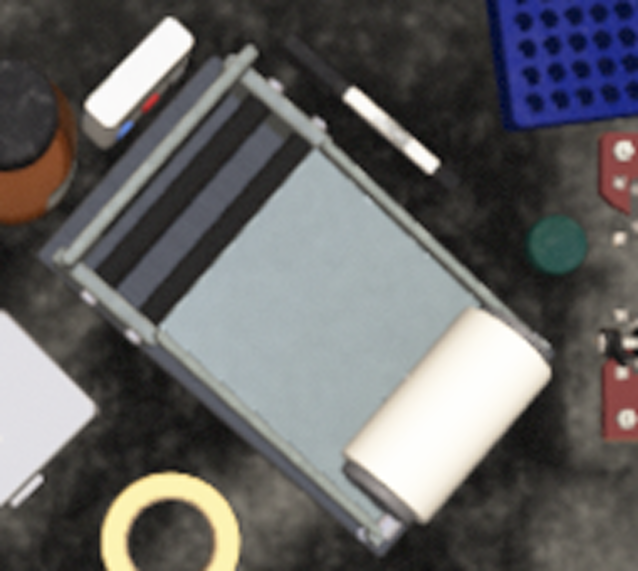

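View pics/sidec.png

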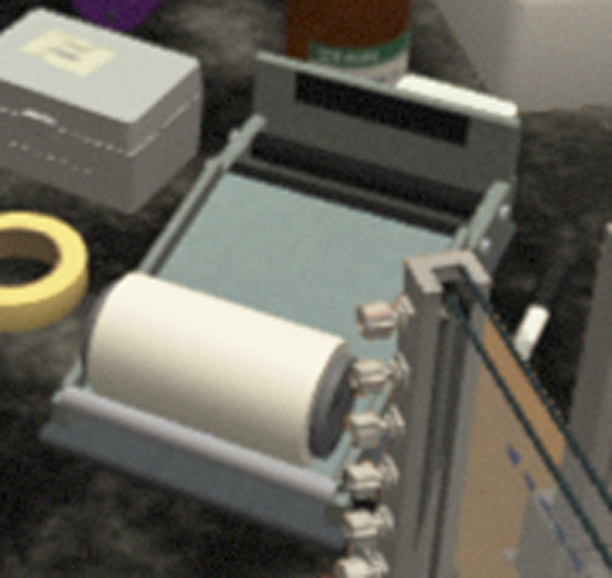

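```bash
cat > fit.py <<'E'
from h import *
from scipy.optimize import least_squares
C={n:cam(n) for n in("top","side")}
KT={n:(C[n]["camera_matrix"],C[n]["cam_to_world"]) for n in C}
tc=lambda u,v:(290+u/3.36,140+v/3.36); sc=lambda u,v:(260+u/3.4,200+v/3.4)
obs=[("top",(52.9,66,46.4),tc(160,330)),("top",(52.9,-66,46.4),tc(318,150)),
("side",(52.9,66,46.4),sc(230,178)),("side",(52.9,-66,46.4),sc(450,240)),
]
def W(p,L):
    c,s=np.cos(p[2]),np.sin(p[2]); L=np.atleast_2d(np.asarray(L,float))
    return np.c_[p[0]+c*L[:,0]-s*L[:,1],p[1]+s*L[:,0]+c*L[:,1],L[:,2]]
def res(p): return np.concatenate([(proj(*KT[n],W(p,L))[0]-uv) for n,L,uv in obs])
if __name__=="__main__":
    r=least_squares(res,[600,350,.8]); p=r.x; print(p,res(p).round(1).reshape(-1,2).tolist()); np.save('p.npy',p)
    for n in C:
        im=C[n]["image"][:,:,::-1].copy()
        def poly(pts,col,cl=False):
            q=proj(*KT[n],W(p,pts)); cv2.polylines(im,[(q*16).round().astype(int)],cl,col,1,cv2.LINE_AA,4)
        poly([(102.6,78,87),(102.6,-78,87)],(0,0,255))
        poly([(-114.9,66,19.5),(52.9,66,46.4),(52.9,-66,46.4),(-114.9,-66,19.5)],(0,255,0),True)
        poly([(-116,78,31),(-116,-78,31)],(255,0,255))
        poly([(-131,78,0),(131,78,0),(131,-78,0),(-131,-78,0)],(255,0,0),True)
        a=np.linspace(0,2*np.pi,30)
        for y in(53,-53): poly([(-95+30*np.cos(t),y,54+30*np.sin(t)) for t in a],(0,200,255),True)
        x0,y0,w,hh=(290,140,190,170) if n=="top" else (260,200,180,170)
        cv2.imwrite(f"pics/ov_{n}.png",cv2.resize(im[y0:y0+hh,x0:x0+w],None,fx=3.4,fy=3.4,interpolation=cv2.INTER_CUBIC))
E
python3 fit.py
```

```text
[532.53652298 228.76212262   0.81689673] [[0.3, -0.1], [0.6, -0.0], [-2.2, -2.0], [1.7, 0.2]]
```

View pics/ov_top.png

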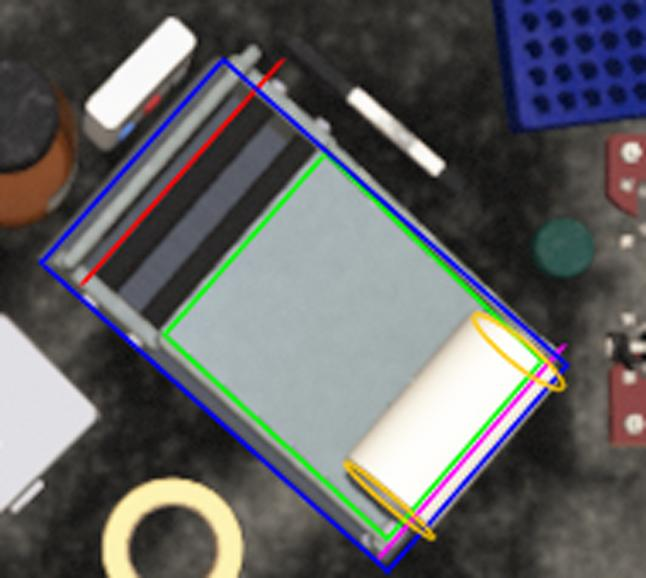

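View pics/ov_side.png

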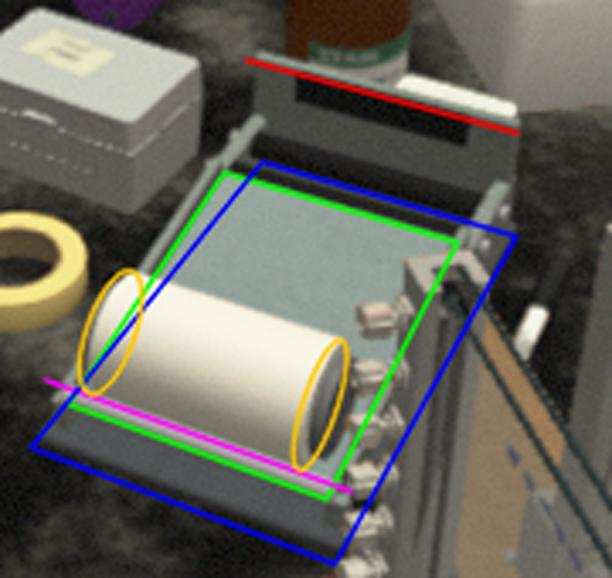

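```bash
python3 - <<'E'
s=open('fit.py').read()
s=s.replace('''obs=[("top",(52.9,66,46.4),tc(160,330)),("top",(52.9,-66,46.4),tc(318,150)),
("side",(52.9,66,46.4),sc(230,178)),("side",(52.9,-66,46.4),sc(450,240)),
]''','''obs=[("top",(48,66,46.2),tc(160,330)),("top",(48,-66,46.2),tc(318,150)),
("side",(48,66,46.2),sc(230,178)),("side",(48,-66,46.2),sc(450,240)),
("top",(102.6,72,87),tc(75,263)),("top",(102.6,-72,87),tc(258,58)),
("side",(102.6,72,87),sc(259,60)),("side",(102.6,-72,87),sc(517,122)),
]''').replace('(102.6,78,87),(102.6,-78,87)','(102.6,72,87),(102.6,-72,87)')
open('fit.py','w').write(s)
E
python3 fit.py
```

```text
[537.06017146 232.90994694   0.82003115] [[-0.0, -0.6], [0.2, -0.6], [-1.8, -2.2], [2.1, -0.1], [1.2, -0.0], [0.9, -0.0], [-0.2, -1.2], [-2.0, 0.3]]
```

View pics/ov_top.png

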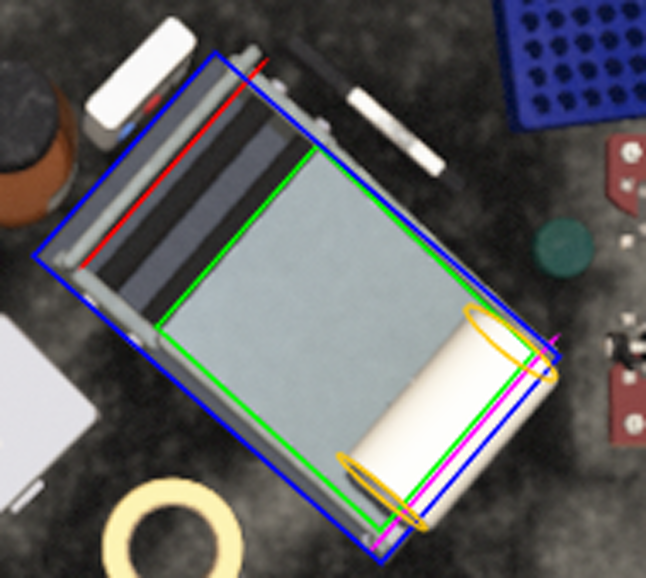

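View pics/ov_side.png

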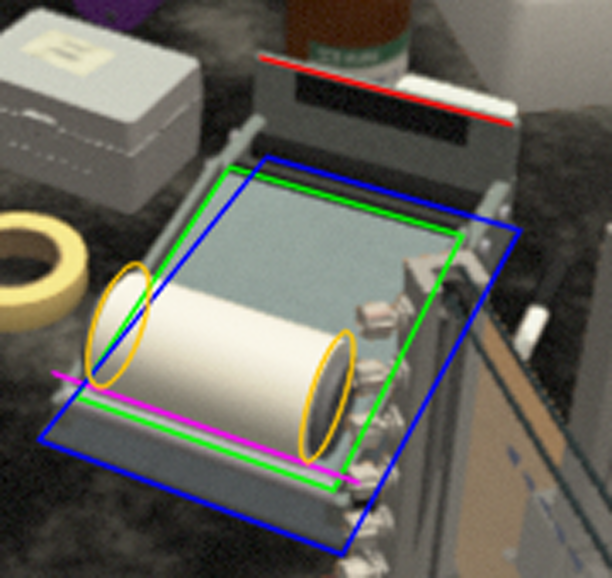

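Run:
```python
import cv2
a=cv2.imread('pics/top0.png'); b=cv2.imread('pics/side0.png')
cv2.imwrite('pics/topr.png',cv2.resize(a[160:290,430:640],None,fx=3.8,fy=3.8,interpolation=cv2.INTER_CUBIC))
cv2.imwrite('pics/sider.png',cv2.resize(b[250:480,320:600],None,fx=2.5,fy=2.5,interpolation=cv2.INTER_CUBIC))
```

```text
(no output)
```

View pics/topr.png

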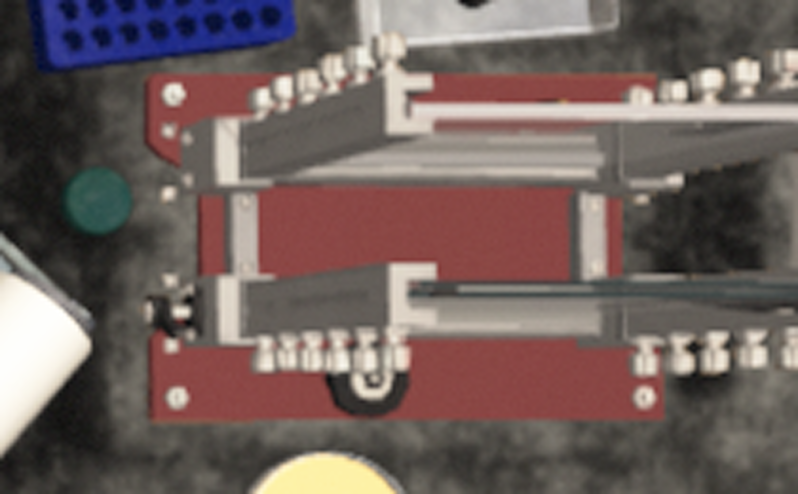

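View pics/sider.png

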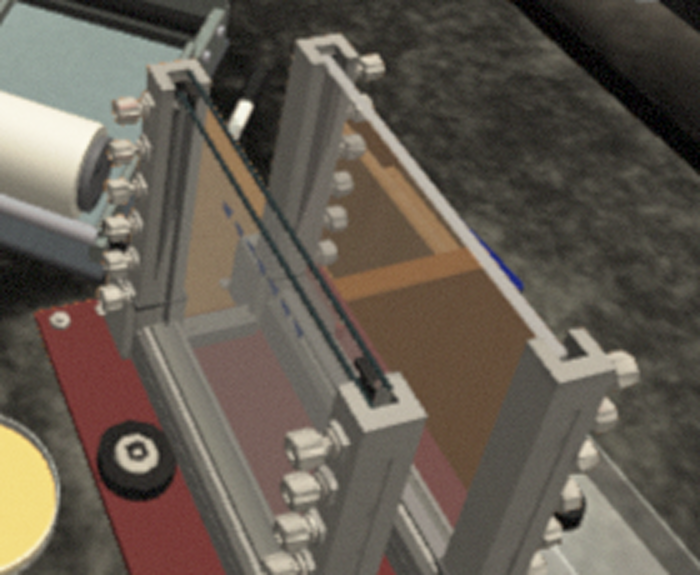

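Run:
```python
from fit import *
def tri(ut,us):
    o1,d1=ray(*KT["top"],ut);o2,d2=ray(*KT["side"],us)
    A=np.c_[d1,-d2]; s=np.linalg.lstsq(A,o2-o1,rcond=None)[0]; a=o1+s[0]*d1;b=o2+s[1]*d2
    return (a+b)/2,np.linalg.norm(a-b)
print(tri((532,249),(380,278)))
print("base",atz(*KT["top"],(480,249),10),atz(*KT["top"],(480,232),10),atz(*KT["top"],(469,242),30))
p=np.array([535.5,231.5,.82])
h=np.array
for L in [(-95,0,54),(-140,0,54),(-140,-89,54),(-140+37,-89,54),(-140-37,-89,0),(71,0,75),(31,0,75),(102,0,87),(-60,-89,0),(30,89,0)]:
    print(L,W(p,L)[0].round(0))
print("shelf front-ish top px", [atz(*KT["top"],(400,95),z).round() for z in(200,300,0)])
```

```text
(array([492.13108994,  29.01490081, 209.01229593]), np.float64(7.331312616977441))
base [494.15602116  37.08869973  10.        ] [526.83690529  35.75314719  10.        ] [507.53540068  64.80715958  30.        ]
(-95, 0, 54) [471. 162.  54.]
(-140, 0, 54) [440. 129.  54.]
(-140, -89, 54) [505.  68.  54.]
(-103, -89, 54) [530.  95.  54.]
(-177, -89, 0) [480.  41.   0.]
(71, 0, 75) [584. 283.  75.]
(31, 0, 75) [557. 254.  75.]
(102, 0, 87) [605. 306.  87.]
(-60, -89, 0) [560. 127.   0.]
(30, 89, 0) [491. 314.   0.]
shelf front-ish top px [array([731., 222., 200.]), array([697., 243., 300.]), array([799., 179.,   0.])]
```

```bash
cat > tgt.py <<'E'
from h import *
import sys
from scipy.spatial.transform import Rotation as R
p=np.array([535.5,231.5,.82])
def loc():
    s=robot.sense(); d=s["eef_pos"][:2]-p[:2]; c,q=np.cos(p[2]),np.sin(p[2])
    return s,np.array([c*d[0]+q*d[1],-q*d[0]+c*d[1],s["eef_pos"][2]])
def rel(L):
    s,l=loc(); c,q=np.cos(p[2]),np.sin(p[2])
    w=np.array([p[0]+c*L[0]-q*L[1],p[1]+q*L[0]+c*L[1],L[2]])
    Rt=np.array([[c,q,0],[q,-c,0],[0,0,-1.]]) # x uphill
    r=s["ee_rot"]
    print("t",s["time_s"],"loader",l.round(1),"F",s["force"].round(2),"open",round(s["opening"],1))
    print("turn",R.from_matrix(r.T@Rt).as_rotvec().round(4),"shift",(r.T@(w-s["eef_pos"])/1000).round(4),"world",w.round(0))
if __name__=="__main__": rel([float(v) for v in sys.argv[1:4]])
E
python3 tgt.py -150 8 220
```

```text
t 0.45 loader [ 58.7 555.4 236.6] F [0.31 0.39 0.12] open 88.0
turn [-1.0000e-04  1.0000e-04  2.0677e+00] shift [-0.3817 -0.4444  0.0166] world [427. 127. 220.]
```

```bash
python3 -m jog '[[[0,0,0.115,-0.020,-0.024,0,0.32],[0,0,0.23,-0.041,-0.048,0,0.32],[0,0,0.345,-0.061,-0.072,0,0.32],[0,0,0.46,-0.082,-0.096,0,0.32],[0,0,0.575,-0.104,-0.121,0.002,0.32],[0,0,0.69,-0.126,-0.147,0.004,0.32],[0,0,0.805,-0.148,-0.173,0.006,0.32],[0,0,0.92,-0.170,-0.198,0.007,0.32],[0,0,1.035,-0.191,-0.223,0.008,0.32],[0,0,1.15,-0.213,-0.248,0.009,0.32],[0,0,1.265,-0.235,-0.273,0.010,0.32],[0,0,1.38,-0.257,-0.299,0.011,0.32]]]'; python3 tgt.py -150 8 120
```

```text
time_s: 1.45
eef_pos: [343.7, 298.1, 225.9]
ee_rot: [[0.068, 0.998, 0.0], [0.998, -0.068, 0.001], [0.001, 0.0, -1.0]]
force: [0.9, -0.1, -0.3]
opening: 59.6
t 1.45 loader [-82.1 185.7 225.9] F [ 0.88 -0.1  -0.31] open 59.6
turn [-1.000e-04 -1.000e-03  6.823e-01] shift [-0.1648  0.0951  0.1058] world [427. 127. 120.]
```

```bash
python3 -m jog '[[[0,0,0.11,-0.024,0.014,0,0.32],[0,0,0.22,-0.050,0.029,0,0.32],[0,0,0.33,-0.078,0.045,0,0.32],[0,0,0.44,-0.106,0.061,0,0.32],[0,0,0.55,-0.130,0.075,0.01,0.32],[0,0,0.64,-0.150,0.087,0.025,0.32],[0,0,0.6823,-0.160,0.093,0.045,0.32],[0,0,0.6823,-0.1648,0.0951,0.065,0.32],[0,0,0.6823,-0.1648,0.0951,0.085,0.32],[0,0,0.6823,-0.1648,0.0951,0.1,0.32],[0,0,0.6823,-0.1648,0.0951,0.106,0.32],[0,0,0.6823,-0.1648,0.0951,0.106,0.32]]]'; python3 tgt.py -150 8 56
python3 - <<'E'
from h import *
for n in("top","side","wrist"): cv2.imwrite(f"pics/{n}1.png",cam(n)["image"][:,:,::-1])
E
```

```text
time_s: 2.45
eef_pos: [427.0, 128.7, 118.8]
ee_rot: [[0.678, 0.735, -0.002], [0.735, -0.678, -0.001], [-0.002, -0.0, -1.0]]
force: [-0.1, -0.4, 0.0]
opening: 60.1
t 2.45 loader [-149.2    9.1  118.8] F [-0.14 -0.45  0.04] open 60.1
turn [-0.0005  0.0023  0.0054] shift [-0.0007  0.0012  0.0628] world [427. 127.  56.]
```

View pics/top1.png

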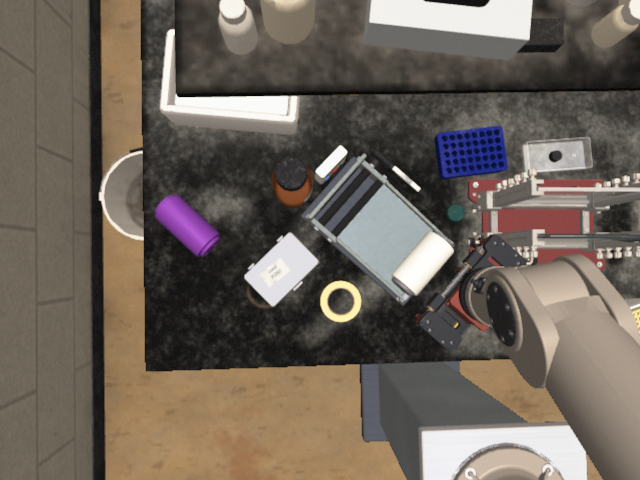

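View pics/side1.png

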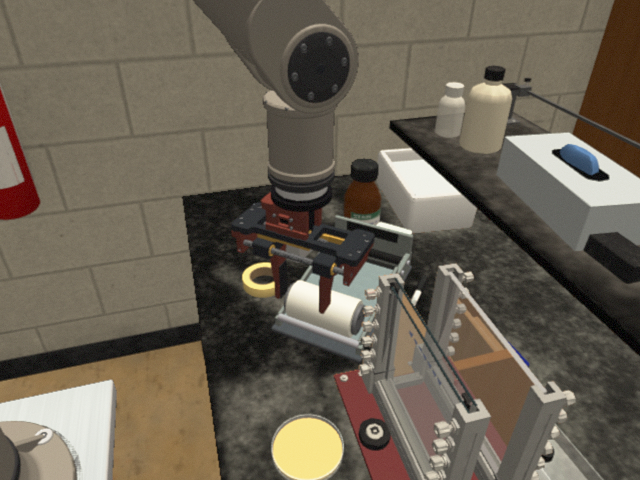

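View pics/wrist1.png

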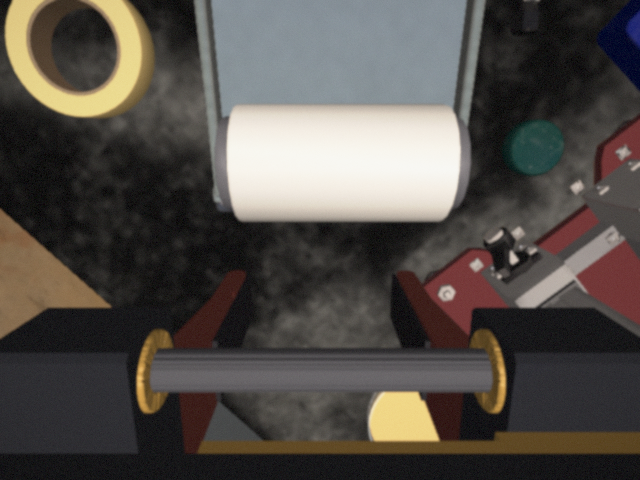

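```bash
cat > wb.py <<'E'
from tgt import *
def meas(r1,r2,zc,col=344):
    s,l=loc(); d=cam("wrist"); K=d["camera_matrix"]; T=np.eye(4); T[:3,:3]=s["ee_rot"]; T[:3,3]=s["eef_pos"]; T=T@d["hand_eye"]
    c,q=np.cos(p[2]),np.sin(p[2]); M=np.array([[c,q,0],[-q,c,0],[0,0,1]])
    o=None;out=[]
    for r in(r1,r2):
        o,dd=ray(K,T,(col,r)); o=M@(o-[p[0],p[1],0]); dd=M@dd; out.append(dd/np.linalg.norm(dd))
    b=[np.arctan2(v[2],v[0]) for v in out]; m=np.mean(b); half=abs(b[0]-b[1])/2
    D=30/np.sin(half); xc=o[0]+D*np.cos(m); zz=o[2]+D*np.sin(m)
    t=(zc-o[2])/np.sin(m); print("cam",o.round(1),"from width x,z",xc.round(1),zz.round(1)," at zc x",(o[0]+t*np.cos(m)).round(1))
    dm=out[0]+out[1]; t=(zc-o[2])/dm[2]; print("point",(o+t*dm).round(1))
    return d
if __name__=="__main__":
    import sys
    meas(104,221.5,54)
E
python3 wb.py
```

```text
cam [-79.1   9.2 268.8] from width x,z -95.3 53.4  at zc x -95.3
point [-95.3  -3.3  54. ]
```

```bash
python3 -m jog '[[[0,0.002,0.005,0,0.003,0.010,0.32],[0,0.002,0.005,0,0.006,0.025,0.32],[0,0.002,0.005,0,0.007,0.040,0.32],[0,0.002,0.005,0,0.007,0.052,0.32],[0,0.002,0.005,0,0.007,0.060,0.32],[0,0.002,0.005,0,0.007,0.063,0.32],[0,0.002,0.005,0,0.007,0.063,0.32],[0,0.002,0.005,0,0.007,0.063,0.32]]]'; python3 tgt.py -135 3 56
python3 - <<'E'
from h import *
for n in("side","wrist"): cv2.imwrite(f"pics/{n}2.png",cam(n)["image"][:,:,::-1])
E
```

```text
time_s: 3.32
eef_pos: [433.1, 124.2, 56.9]
ee_rot: [[0.682, 0.731, 0.002], [0.731, -0.682, 0.002], [0.002, 0.0, -1.0]]
force: [-0.7, -1.0, 0.2]
opening: 60.2
t 3.3167 loader [-148.3    1.7   56.9] F [-0.66 -0.96  0.2 ] open 60.2
turn [ 0.0001 -0.0025  0.0002] shift [ 0.0133 -0.0013  0.0009] world [441. 135.  56.]
```

View pics/side2.png

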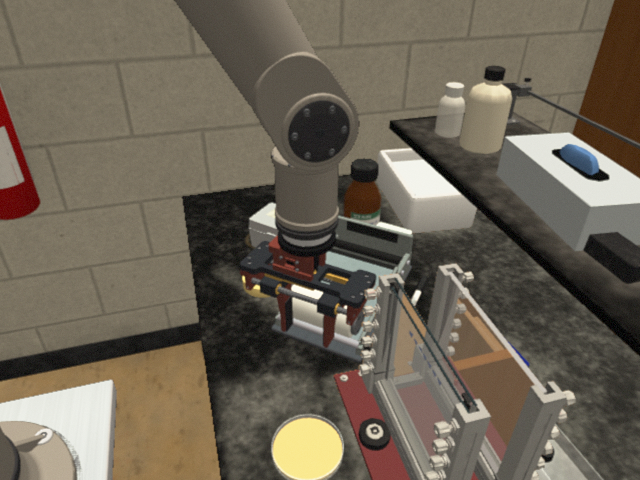

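View pics/wrist2.png

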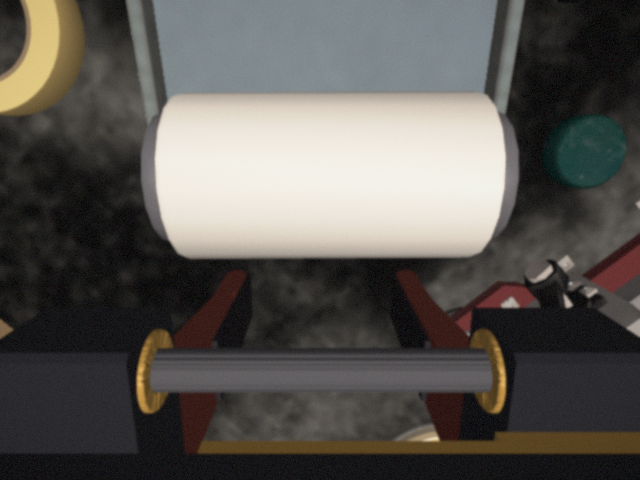

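```bash
python3 -m jog '[[[0,-0.002,0,0.002,-0.001,0,0.32],[0,-0.002,0,0.0045,-0.001,0,0.32],[0,-0.002,0,0.007,-0.001,0,0.32],[0,-0.002,0,0.009,-0.001,0,0.32],[0,-0.002,0,0.0105,-0.001,0,0.32],[0,-0.002,0,0.0115,-0.001,0,0.32],[0,-0.002,0,0.0125,-0.001,0,0.32],[0,-0.002,0,0.0135,-0.001,-0.0001,0.32],[0,-0.002,0,0.0145,-0.001,-0.0003,0.32],[0,-0.002,0,0.0156,-0.001,-0.0005,0.32],[0,-0.002,0,0.017,-0.001,-0.0007,0.32],[0,-0.002,0,0.0185,-0.001,-0.0009,0.32]]]'; python3 tgt.py -125 3 58
python3 - <<'E'
from h import *
for n in("wrist",): cv2.imwrite(f"pics/{n}3.png",cam(n)["image"][:,:,::-1])
E
```

```text
time_s: 4.42
eef_pos: [444.8, 138.5, 57.6]
ee_rot: [[0.682, 0.731, -0.0], [0.731, -0.682, 0.0], [-0.0, -0.0, -1.0]]
force: [-1.4, -0.6, 1.3]
opening: 60.3
t 4.4167 loader [-129.9    2.9   57.6] F [-1.38 -0.6   1.25] open 60.3
turn [-0.0001  0.      0.0003] shift [ 0.0049 -0.0001 -0.0004] world [448. 142.  58.]
```

View pics/wrist3.png

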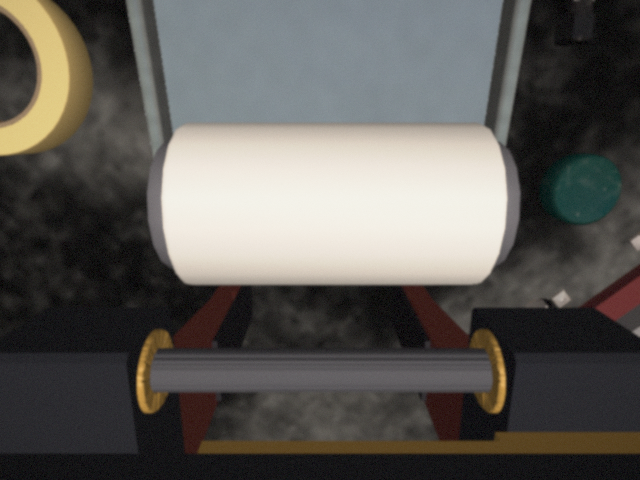

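```bash
python3 -c "
from wb import *
meas(124,285.5,55,337)"
```

```text
cam [-60.5   3.  205.9] from width x,z -87.8 53.8  at zc x -87.5
point [-87.5  -3.3  55. ]
```

```bash
python3 -m jog '[[[0,0,0,0.0018,0,-0.0003,0.32],[0,0,0,0.0038,0,-0.0006,0.32],[0,0,0,0.0058,0,-0.0009,0.32],[0,0,0,0.0078,0,-0.00125,0.32],[0,0,0,0.0098,0,-0.00157,0.32],[0,0,0,0.0118,0,-0.0019,0.32],[0,0,0,0.0138,0,-0.0022,0.32],[0,0,0,0.0158,0,-0.0025,0.32],[0,0,0,0.0178,0,-0.00285,0.32],[0,0,0,0.0198,0,-0.0032,0.32],[0,0,0,0.0218,0,-0.0035,0.32],[0,0,0,0.0238,0,-0.0038,0.32]]]'; python3 tgt.py -80 3 65
python3 - <<'E'
from h import *
for n in("wrist",): cv2.imwrite(f"pics/{n}4.png",cam(n)["image"][:,:,::-1])
E
```

```text
time_s: 5.52
eef_pos: [461.1, 156.0, 61.4]
ee_rot: [[0.682, 0.731, -0.0], [0.731, -0.682, 0.0], [0.0, -0.0, -1.0]]
force: [-0.7, -1.7, 0.7]
opening: 59.9
t 5.5167 loader [-106.     2.9   61.4] F [-0.68 -1.7   0.73] open 59.9
turn [-0.     -0.      0.0005] shift [ 0.026  -0.0001 -0.0036] world [479. 175.  65.]
```

View pics/wrist4.png

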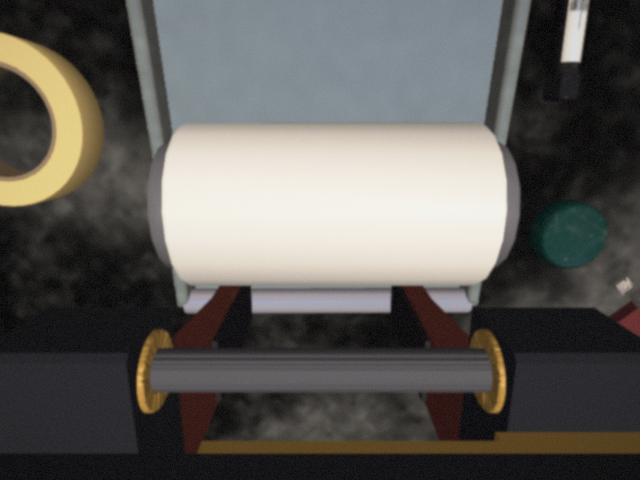

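```bash
M='x'; python3 -m jog '[[[0,0,0,0.002,0,-0.0003,0.32],[0,0,0,0.004,0,-0.0006,0.32],[0,0,0,0.006,0,-0.00095,0.32],[0,0,0,0.008,0,-0.0013,0.32],[0,0,0,0.010,0,-0.0016,0.32],[0,0,0,0.012,0,-0.0019,0.32],[0,0,0,0.014,0,-0.00225,0.32],[0,0,0,0.016,0,-0.00255,0.32],[0,0,0,0.018,0,-0.0029,0.32],[0,0,0,0.020,0,-0.0032,0.32],[0,0,0,0.022,0,-0.0035,0.32],[0,0,0,0.024,0,-0.00385,0.32]]]'
python3 -m jog '[[[0,0,0,0.002,0,-0.0003,0.32],[0,0,0,0.004,0,-0.0006,0.32],[0,0,0,0.006,0,-0.00095,0.32],[0,0,0,0.008,0,-0.0013,0.32],[0,0,0,0.010,0,-0.0016,0.32],[0,0,0,0.012,0,-0.0019,0.32],[0,0,0,0.014,0,-0.00225,0.32],[0,0,0,0.016,0,-0.00255,0.32],[0,0,0,0.018,0,-0.0029,0.32],[0,0,0,0.020,0,-0.0032,0.32],[0,0,0,0.022,0,-0.0035,0.32],[0,0,0,0.024,0,-0.00385,0.32]]]'; python3 tgt.py -40 3 72
python3 - <<'E'
from h import *
for n in("wrist",): cv2.imwrite(f"pics/{n}5.png",cam(n)["image"][:,:,::-1])
E
```

```text
time_s: 6.57
eef_pos: [477.4, 173.5, 65.2]
ee_rot: [[0.682, 0.731, -0.0], [0.731, -0.682, -0.0], [-0.0, -0.0, -1.0]]
force: [-2.1, -1.7, 1.6]
opening: 59.6
time_s: 7.57
eef_pos: [493.8, 191.1, 69.1]
ee_rot: [[0.682, 0.731, -0.0], [0.731, -0.682, 0.0], [-0.0, -0.0, -1.0]]
force: [-1.1, -2.1, 0.6]
opening: 59.8
t 7.5667 loader [-58.    2.9  69.1] F [-1.06 -2.1   0.56] open 59.8
turn [-0.      0.      0.0005] shift [ 0.018  -0.0001 -0.0029] world [506. 204.  72.]
```

View pics/wrist5.png

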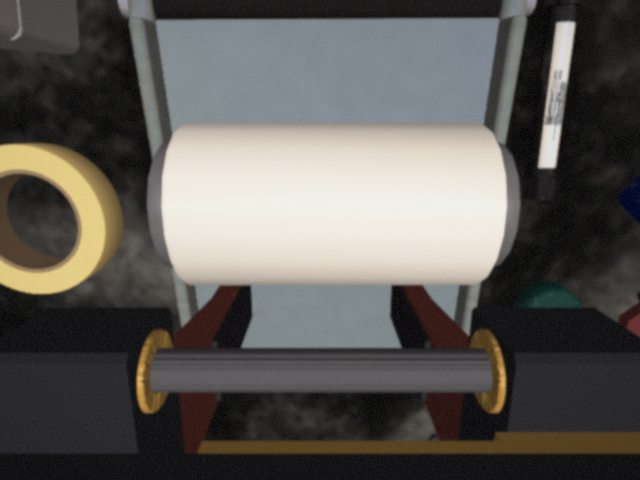

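```bash
python3 -m jog '[[[0,0,0,0.002,0,-0.0003,0.32],[0,0,0,0.004,0,-0.0006,0.32],[0,0,0,0.006,0,-0.00095,0.32],[0,0,0,0.008,0,-0.0013,0.32],[0,0,0,0.010,0,-0.0016,0.32],[0,0,0,0.012,0,-0.0019,0.32],[0,0,0,0.014,0,-0.00225,0.32],[0,0,0,0.016,0,-0.00255,0.32],[0,0,0,0.018,0,-0.0029,0.32],[0,0,0,0.020,0,-0.0032,0.32],[0,0,0,0.022,0,-0.0035,0.32],[0,0,0,0.024,0,-0.00385,0.32]]]'
python3 -m jog '[[[0,0,0,0.002,0,-0.0003,0.32],[0,0,0,0.004,0,-0.0006,0.32],[0,0,0,0.006,0,-0.00095,0.32],[0,0,0,0.008,0,-0.0013,0.32],[0,0,0,0.010,0,-0.0016,0.32],[0,0,0,0.012,0,-0.0019,0.32],[0,0,0,0.014,0,-0.00225,0.32],[0,0,0,0.016,0,-0.00255,0.32],[0,0,0,0.018,0,-0.0029,0.32],[0,0,0,0.020,0,-0.0032,0.32],[0,0,0,0.022,0,-0.0035,0.32],[0,0,0,0.024,0,-0.00385,0.32]]]'; python3 tgt.py 0 3 78
python3 - <<'E'
from h import *
for n in("wrist",): cv2.imwrite(f"pics/{n}6.png",cam(n)["image"][:,:,::-1])
E
```

```text
time_s: 8.62
eef_pos: [510.2, 208.7, 73.0]
ee_rot: [[0.682, 0.731, 0.0], [0.731, -0.682, 0.0], [0.0, -0.0, -1.0]]
force: [-1.2, -1.2, 0.9]
opening: 59.8
time_s: 9.62
eef_pos: [526.6, 226.2, 76.8]
ee_rot: [[0.682, 0.731, 0.0], [0.731, -0.682, 0.0], [0.0, 0.0, -1.0]]
force: [-1.7, -1.3, 0.9]
opening: 59.7
t 9.6167 loader [-10.    2.9  76.8] F [-1.72 -1.25  0.91] open 59.7
turn [ 0.     -0.      0.0005] shift [ 0.01   -0.0001 -0.0012] world [533. 234.  78.]
```

View pics/wrist6.png

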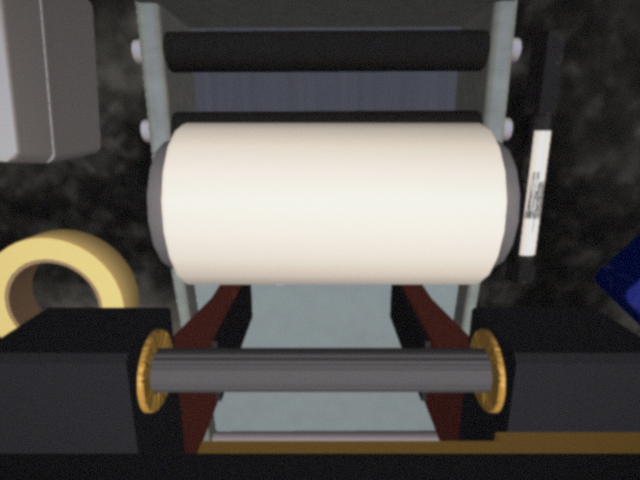

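```bash
python3 -c "
from wb import *
p[:]=[535.5,231.5,.82]
s,l=loc(); d=cam('wrist'); K=d['camera_matrix']; T=np.eye(4); T[:3,:3]=s['ee_rot']; T[:3,3]=s['eef_pos']; T=T@d['hand_eye']
c,q=np.cos(p[2]),np.sin(p[2]); M=np.array([[c,q,0],[-q,c,0],[0,0,1]])
print(M@(atz(K,T,(327,51),41)-[p[0],p[1],0]))
meas(123,285,75,337)
"
```

```text
[92.35550306  0.34325841 41.        ]
cam [ 59.4   3.1 225.1] from width x,z 32.5 73.4  at zc x 32.8
point [32.8 -3.1 75. ]
```

```bash
python3 -m jog '[[[0,0,0,0.0015,0,-0.00025,0.32],[0,0,0,0.003,0,-0.0005,0.32],[0,0,0,0.0045,0,-0.0007,0.32],[0,0,0,0.006,0,-0.00095,0.32],[0,0,0,0.0075,0,-0.0012,0.32],[0,0,0,0.009,0,-0.0014,0.32],[0,0,0,0.0105,0,-0.0017,0.32],[0,0,0,0.012,0,-0.0019,0.32],[0,0,0,0.0135,0,-0.00215,0.32],[0,0,0,0.015,0,-0.0024,0.32],[0,0,0,0.016,0,-0.00255,0.32],[0,0,0,0.017,0,-0.0027,0.32]]]'
python3 tgt.py 15 3 80
python3 - <<'E'
from h import *
for n in("wrist",): cv2.imwrite(f"pics/{n}7.png",cam(n)["image"][:,:,::-1])
E
```

```text
time_s: 10.77
eef_pos: [538.0, 238.5, 79.5]
ee_rot: [[0.682, 0.732, -0.0], [0.732, -0.682, -0.0], [-0.0, -0.0, -1.0]]
force: [-3.1, -1.8, 2.3]
opening: 59.8
t 10.7667 loader [ 6.9  3.  79.5] F [-3.13 -1.8   2.25] open 59.8
turn [-0.0001  0.0002  0.0005] shift [ 0.0081 -0.     -0.0005] world [544. 245.  80.]
```

View pics/wrist7.png

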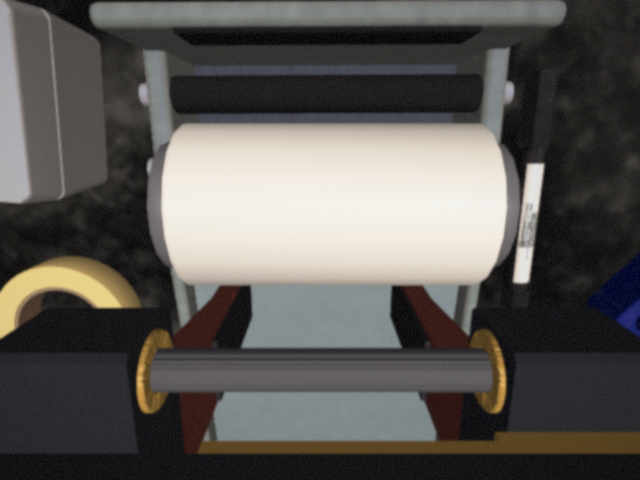

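```bash
python3 -m jog '[[[0,0,0,0.0008,0,-0.0001,0.32],[0,0,0,0.0016,0,-0.00025,0.32],[0,0,0,0.0024,0,-0.0004,0.32],[0,0,0,0.0032,0,-0.0005,0.32],[0,0,0,0.004,0,-0.0006,0.32],[0,0,0,0.0048,0,-0.0007,0.32],[0,0,0,0.0056,0,-0.0008,0.32],[0,0,0,0.0064,0,-0.0008,0.32]]]'
python3 tgt.py 15 3 80
python3 - <<'E'
from h import *
for n in("wrist",): cv2.imwrite(f"pics/{n}8.png",cam(n)["image"][:,:,::-1])
E
```

```text
time_s: 11.48
eef_pos: [542.8, 243.7, 80.4]
ee_rot: [[0.682, 0.732, 0.001], [0.732, -0.682, 0.001], [0.001, 0.0, -1.0]]
force: [-1.0, -1.2, 0.1]
opening: 59.6
t 11.4833 loader [13.9  3.  80.4] F [-0.95 -1.23  0.07] open 59.6
turn [ 0.0002 -0.001   0.0007] shift [0.0011 0.     0.0004] world [544. 245.  80.]
```

View pics/wrist8.png

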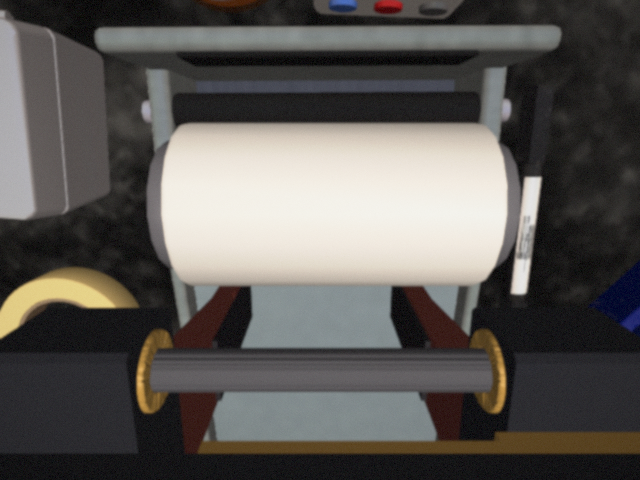

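Still in steady contact (bottle rows 124–285), close to the crest. I'll creep over it.

```bash
python3 -m jog '[[[0,0,0,0.0008,0,0,0.32],[0,0,0,0.0016,0,0,0.32],[0,0,0,0.0024,0,0,0.32],[0,0,0,0.0032,0,0,0.32],[0,0,0,0.004,0,0,0.32],[0,0,0,0.0048,0,0,0.32]]]'
python3 tgt.py 15 3 80
python3 - <<'E'
from h import *
for n in("wrist",): cv2.imwrite(f"pics/{n}9.png",cam(n)["image"][:,:,::-1])
E
```

```text
time_s: 12.03
eef_pos: [545.9, 247.0, 80.3]
ee_rot: [[0.682, 0.732, 0.0], [0.732, -0.682, 0.0], [0.001, 0.0, -1.0]]
force: [0.1, 0.6, 0.2]
opening: 59.7
t 12.0333 loader [18.4  3.  80.3] F [0.09 0.61 0.21] open 59.7
turn [ 0.0001 -0.0005  0.0005] shift [-0.0034 -0.      0.0003] world [544. 245.  80.]
```

View pics/wrist9.png

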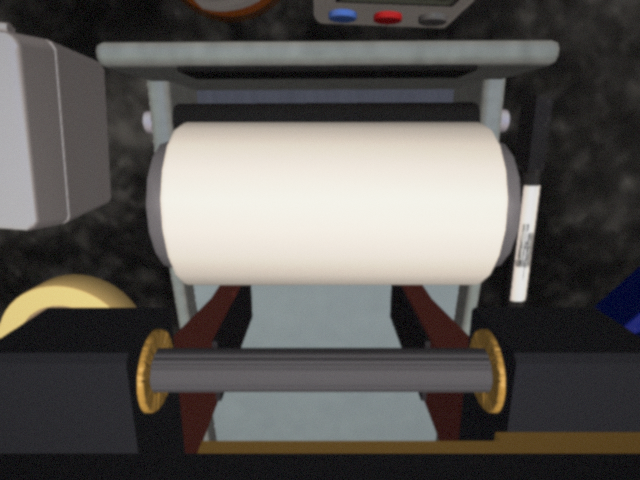

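```bash
python3 -m jog '[[[0,0,0,0.0008,0,0,0.32],[0,0,0,0.0016,0,0,0.32],[0,0,0,0.0024,0,0.0001,0.32],[0,0,0,0.0032,0,0.0002,0.32],[0,0,0,0.004,0,0.0003,0.32],[0,0,0,0.0048,0,0.0005,0.32],[0,0,0,0.0056,0,0.0006,0.32],[0,0,0,0.0064,0,0.0008,0.32]]]'
python3 tgt.py 15 3 80
python3 - <<'E'
from h import *
for n in("wrist","side"): cv2.imwrite(f"pics/{n}10.png",cam(n)["image"][:,:,::-1])
E
```

```text
time_s: 12.75
eef_pos: [550.1, 251.4, 79.5]
ee_rot: [[0.682, 0.731, 0.0], [0.731, -0.682, 0.0], [0.0, -0.0, -1.0]]
force: [-0.1, -0.7, -0.0]
opening: 59.7
t 12.75 loader [24.5  2.9 79.5] F [-0.11 -0.66 -0.03] open 59.7
turn [-0.     -0.      0.0004] shift [-0.0095 -0.0001 -0.0005] world [544. 245.  80.]
```

View pics/wrist10.png

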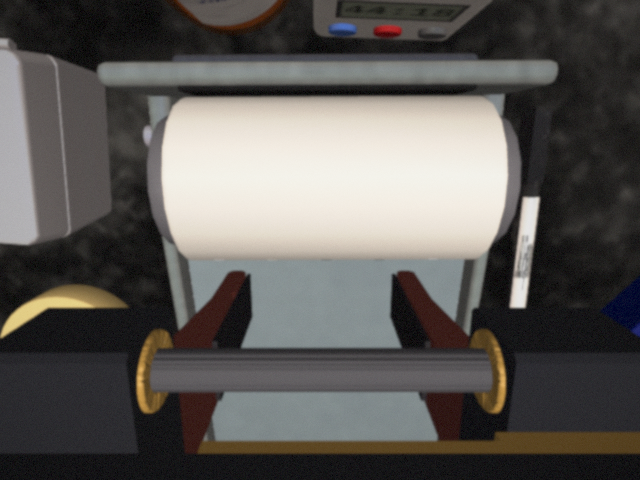

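View pics/side10.png

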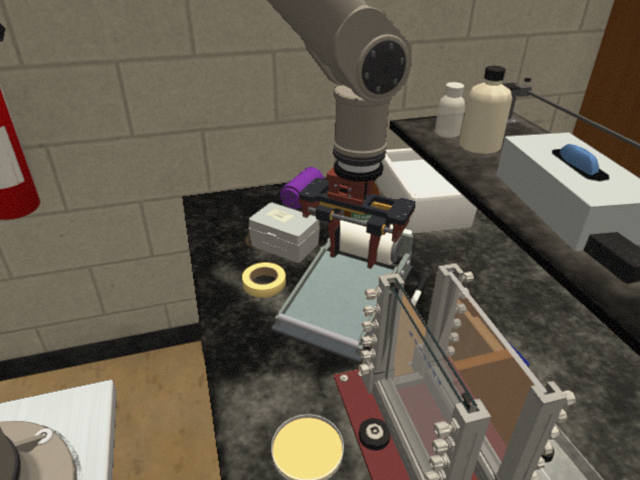

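```bash
python3 -c "
from wb import *
meas(96,259,75,337)"
python3 -m jog '[[[0,0,0,-0.004,0,0,0.32],[0,0,0,-0.010,0,-0.002,0.32],[0,0,0,-0.018,0,-0.005,0.32],[0,0,0,-0.026,0,-0.012,0.32],[0,0,0,-0.032,0,-0.025,0.32],[0,0,0,-0.036,0,-0.045,0.32],[0,0,0,-0.040,0,-0.068,0.32],[0,0,0,-0.040,0,-0.090,0.32],[0,0,0,-0.040,0,-0.108,0.32],[0,0,0,-0.040,0,-0.118,0.32],[0,0,0,-0.040,0,-0.120,0.32],[0,0,0,-0.040,0,-0.120,0.32]]]'
python3 - <<'E'
from h import *
for n in("wrist","side","top"): cv2.imwrite(f"pics/{n}11.png",cam(n)["image"][:,:,::-1])
E
```

```text
cam [ 93.6   3.1 227.6] from width x,z 75.9 73.4  at zc x 76.1
point [76.1 -3.1 75. ]
time_s: 13.9
eef_pos: [522.6, 222.0, 199.9]
ee_rot: [[0.682, 0.731, 0.001], [0.731, -0.682, 0.001], [0.001, -0.0, -1.0]]
force: [0.1, 0.7, 0.0]
opening: 59.9
```

View pics/wrist11.png

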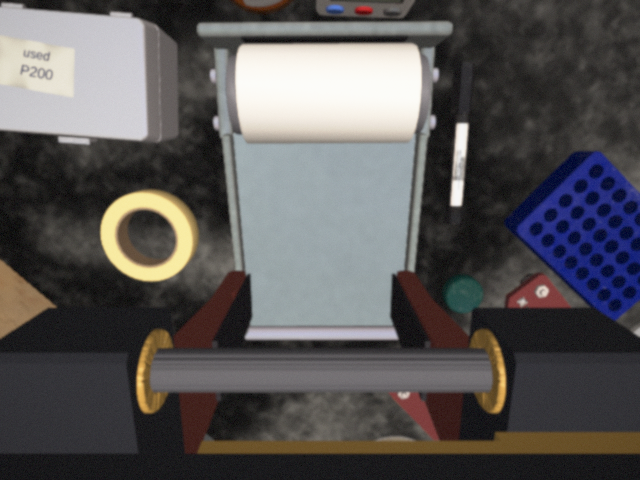

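View pics/side11.png

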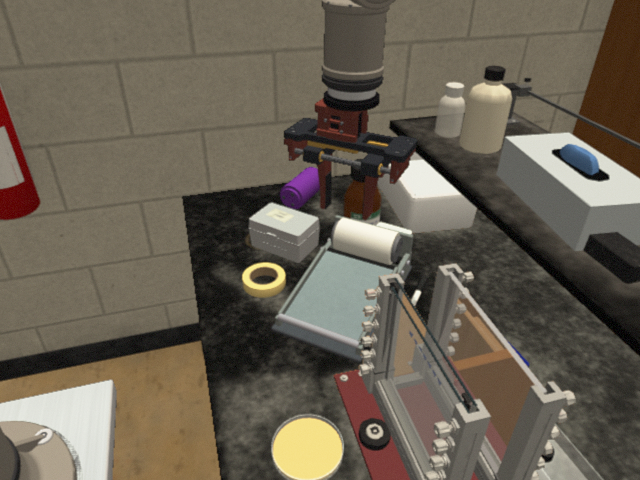

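View pics/top11.png

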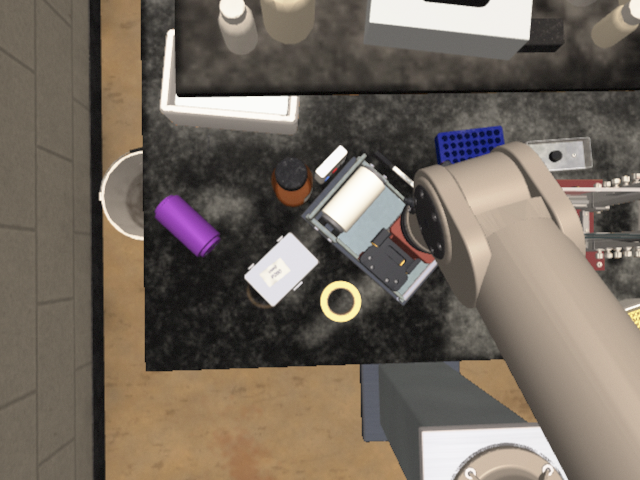

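The bottle lies square in the cradle against the stop plate (top view 353,197; wrist view rows 43–142). The hand is clear and the bystanders haven't moved. I'm handing in.

```bash
python3 -m jog '[[[0,0,0,0,0,0,0.32],[0,0,0,0,0,0,0.32],[0,0,0,0,0,0,0.32]]]'; python3 -c "
from bench import robot
print(robot.close_job())"
```

```text
time_s: 14.3
eef_pos: [522.5, 221.9, 198.9]
ee_rot: [[0.682, 0.731, -0.001], [0.731, -0.682, -0.001], [-0.001, -0.0, -1.0]]
force: [-0.3, -0.0, -0.5]
opening: 59.9
the job is handed in; nothing more can be done
None
```

The white roller bottle is in the cradle between the two rollers, up at the stop plate. I pushed it up the ramp with both fingertips at centre height, at about 24 mm/s and 10 mm/s over the front roller, without gripping or lifting it. The whole job took about 14.3 s of the 32 s, and the force readings stayed under about 5 N.

**Last checks:**
- **Bottle:** it is square in the cradle, and it stayed put after the hand backed off and rose 120 mm.
- **Seat position:** the last wrist-camera fit put its centre at about 74 mm height; the seat is given as 75 mm.
- **Bystanders:** the things standing around look unmoved. In the last top view the arm hides the loose cap and part of the marker, but the wrist view shows both in place.

**Disagreement:** along the ramp, the bottle came to rest at 76 mm and the rear roller measured 92 mm in my fitted loader frame. The given dimensions put them at 71 and 87 mm. Both are off by the same 5 mm, so I take it as an error in my loader fit rather than a misplaced bottle, and I crossed the crest by watching the images and force instead.

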